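Seat the last chilled tin in the insulated tray and hold the thermometer on its lid

ROBOT

A 6-joint arm with a two-finger parallel gripper is mounted at the origin on the work surface. World frame = base frame: x ahead of the robot, y to its left, z up, the work surface at z = 0. Lengths are in mm, angles in rad, forces in N, time in s.
With the tool pointing down it reaches from about 275 to 1000 mm from the base axis. Payload 8.4 kg.
Tool frame: the origin (TCP) lies on the centre line of the jaws, within the pads' length; the fingertips stand r.tip_reach ahead of it and the grasp point (between the pads) lies 11 mm behind it (r.tip_reach is the distance from the TCP to the fingertips, in mm); z points along the fingers, y is the line along which they close (so a half turn about z gives the same grasp; the last joint's range is limited). The gripper opens to 85 mm and grips with 20 to 120 N. Pads are 22 mm wide; open, the fingers measure 114 mm over their backs; the gripper's body (76 mm by 85 mm) begins 54 mm behind the grasp point. The pads swing forward as they close: fully open they stand 13 mm farther back than shut.
Start: joints at [1.269, 0.353, 1.633, -0, 1.155, -0.002], TCP at [184.579, 597.125, 239.281] pointing down, gripper open.
Joint ranges: [-2.63, 2.63], [-0.92, 2.1], [0.06, 2.66], [-1.3, 4.44], [0, 2.69], [-3.02, 3.02]. Speed limits (rad/s): [2.22, 2.22, 2.79, 3.14, 3.14, 3.14].

INTERFACE

Orientations are given as [roll, pitch, yaw] about the fixed x, y, z axes, in that order (R = Rz(yaw) Ry(pitch) Rx(roll)).
In Python, from rig import r gives the robot as it stands.
- The arm moves only by the tool carry_out, never from a script. Its argument "targets" is a list of rows, each an object with "dp": the shift along the tool's x, y, z in mm, a list of three; "yaw": the turn about the tool's z in degrees. A call has 1 to 12 rows; each row is the pose to reach, as a shift and turn from the pose commanded when the call began, along the tool's axes at that moment; what a row does not reach only later rows make up. A row lasts 1/8 s, in which the tool goes at most 62.5 mm and 10.7 degrees, less where a joint would pass 70% of its speed; a pose out of reach is approached as far as the arm can. A call with a gripper value outside its range is refused whole. "fingers" is the opening, from -1 (shut) to 1 (fully open), so that 0 is half open, set as the call begins (left out, the last holds). The fingers move at their own pace and stop on an object; "grip_force" is the grip in N (left out, the last holds). Time passes only in rows, so rows that repeat a pose let the fingers close. It gives the time, the measured TCP pose, the force, the opening and the grip force at its end, in the units of the state.
- r.sense(): the state, without advancing time (a new reading comes with each control period).
- r.grab_frame(name): name is "side" or "top" or "wrist"; returns the picture (400x640x3 uint8, red, green, blue); there is no depth.
- r.get_calibration(name): a dict with "fx", "fy", "cx", "cy" (pixels), "rvec" (rotation vector, rad) and "tvec" (3), from world to camera coordinates, as OpenCV has them. Camera axes: x right, y down, z forward; pixel columns grow to the right and rows downward; lengths in mm; the calibration is good to about 2 mm. A picture is of the moment at which its call begins: read the wrist's pose just before it. get_calibration takes no time and is no camera call; for the wrist camera it gives the pose at the moment of the call.
- r.sign_off(): hands the job in; it is judged then, once.
The state is a dict: "clock": time; "qpos": joint angles; "qvel": joint speeds; "joint_efforts": joint torques, N m; "eef_pos": TCP position; "tcp_rot": TCP orientation; "contact_force": force on the tool from outside, world axes, zero at the start; "wrist_torque": the same for the moment, N m; "opening": opening from 0.0 (shut) to 1.0 (fully open); "grasp_force": force on a finger pad.
Only numpy, scipy, OpenCV 4.12 (cv2) and the standard library are available. Lean on these libraries where they do the work, as an engineer would, in place of code of your own. Each camera call takes 0.05 s, during which the arm holds its last target. There are 200 camera calls.

TASK

Set the tin that is still out on the table upright into the empty pocket of the insulated tray, fully home, and let go of it. Then draw the thermometer out of its dock and check that tin: hold it upright with its flat sprung tip on the round paper label in the middle of the tin's lid, pressing lightly so that the spring gives about half-way, and finish while still holding it there. Never push hard on the tin with it, and leave the other tins and the rest of the things on the table where they are.

Things in the scene. Friction and masses are not known exactly. Their poses are not given: they have to be found in the camera images.
- tin_center (a point): the tin to be checked, the only one out on the table: plain steel, round, 56 mm across, 40 mm high, about 140 g, bottom edge bevelled. This point is its centre, 20 mm above its foot; z is its axis, up. It may be gripped across its round side from above; once in its pocket its upper 26 mm stand out above the tray, so grip it in that part
- tin_label (a point): centre of the lid of that same tin, 20 mm above tin_center: the middle of the round white paper label, 24 mm across, on which the thermometer is to be held; the lid is flat
- empty_pocket (a point): centre of the floor of the tray's empty round pocket: the pocket is 60 mm across and 14 mm deep, its floor 26 mm above the table and its mouth 40 mm above the table; a thin black rubber disc covers the floor of each pocket
- tray: insulated tray of dark grey foam, fixed to the table: a block 190 x 190 mm, 40 mm high, origin under its centre on the table, x and y along its sides, z up. Four round pockets at x = +-45 mm, y = +-45 mm; three hold tins and one is empty
- handle (a point): grip point of the thermometer, inside its grey upright handle: a bar 22 mm thick (x) by 30 mm wide (y) and 90 mm long (z, up), from 50 mm below this point to 40 mm above it. It weighs about 100 g and starts standing tip-down in the dock, the handle's underside resting on the dock's top (100 mm above the table), its own top at 190 mm; it must be lifted straight up by more than 90 mm to come clear
- probe_tip (a point): centre of the flat round end of the thermometer's sprung tip, 10 mm across, on the handle's axis 140 mm below handle; z points from the tip to the handle. Between them, under the handle, are a black collar 18 mm across and 15 mm long and a steel stem 8 mm across
- plunger (a joint): how far the thermometer's sprung tip is pushed in (m): 0 out, 0.010 fully in. It takes 1 N to start it and 0.5 N more for each mm (3.5 N half-way, 6 N fully in, then it is rigid)
- dock: the thermometer's white dock, fixed to the table: a block 70 x 70 mm, 100 mm high, on a foot 86 x 86 mm, 8 mm high, with a round bore 19.6 mm wide down its middle; origin under its centre on the table, z up
- tin_b_center (a point): centre of another tin of the same make, standing in its pocket of the tray; leave it there
- tin_c_center (a point): centre of another tin of the same make, standing in its pocket of the tray; leave it there
- tin_d_center (a point): centre of another tin of the same make, standing in its pocket of the tray; leave it there
- phone: black smartphone lying on the table, 150 (x) x 72 (y) x 8 mm, origin under its centre; leave it
- cup: small clear plastic cup, 40 mm across, 36 mm high, origin under its centre; leave it
- tape: roll of packing tape lying flat, 100 mm across, 48 mm high, origin under its centre; leave it
- biscuits: cardboard biscuit box, 62 (x) x 120 (y) x 34 mm, origin under its centre; leave it
- sanitiser: white pump bottle of hand sanitiser, 64 mm across, 165 mm high, origin under its centre; leave it

How it is judged:
By the outcome, as a careful person would: the job done as asked, in the order asked, and still so for the second after the job is handed in, while the arm keeps its last pose, push and grip.
It also fails if it takes over 61 s, if anything falls off the work surface, if the arm or the gripper's body presses on something with over 40 N, if the wrist force passes 120 N, or if a joint passes its speed limit or range.

## Working session

There is one attempt and no reset: what is moved stays moved. The work goes in short steps, Python scripts to look and compute and a tool call to move; the robot and the scene stay as the last step left them, time stands still between calls to the robot, and variables do not carry over. Pictures are saved under pics/ and viewed, at most 10 in all, crops included, and the job is handed in when it is done.

Besides the shell and the picture viewer there is one more tool, called after "Call:" as name([rows], argument=value, ...), one row to a line, values as JSON. carry_out: Moves the arm, as the interface text tells. Its arguments: {"type":"object","properties":{"targets":{"type":"array","items":{"type":"object","properties":{"dp":{"type":"array","items":{"type":"number"}},"yaw":{"type":"number"}}}},"fingers":{"type":"number"},"grip_force":{"type":"number"}},"required":["targets"]}

```bash
mkdir -p pics
cat > h.py <<'E'
import numpy as np,cv2
from rig import r
def shot(n,f=None):
    c=r.get_calibration(n); im=r.grab_frame(n)
    if f: cv2.imwrite('pics/'+f,im[:,:,::-1])
    return c,im
def ray(c,uv):
    R=cv2.Rodrigues(np.array(c['rvec'],float))[0];t=np.array(c['tvec'],float)
    d=R.T@np.array([(uv[0]-c['cx'])/c['fx'],(uv[1]-c['cy'])/c['fy'],1]);return -R.T@t,d
def onz(c,uv,z):
    o,d=ray(c,uv);return o+d*(z-o[2])/d[2]
def proj(c,P):
    K=np.array([[c['fx'],0,c['cx']],[0,c['fy'],c['cy']],[0,0,1]])
    return cv2.projectPoints(np.array(P,float).reshape(-1,1,3),np.array(c['rvec'],float),np.array(c['tvec'],float),K,None)[0].reshape(-1,2)
E
python3 - <<'E'
from h import *
for n in('top','side','wrist'):
    c,im=shot(n,n+'0.png');print(n,ray(c,(320,200)))
print(r.sense(),r.tip_reach)
E
```

```text
top (array([461.37490486,  57.86766113, 930.17757703]), array([ 0.131029  ,  0.00915669, -0.99133949]))
side (array([ 335.37725843, -596.71343828,  853.28931207]), array([ 0.2566445 ,  0.64922555, -0.71604204]))
wrist (array([111.14673914, 619.80502531, 373.19652723]), array([ 0.30188841, -0.07313645, -0.95078218]))
{'clock': 0.15, 'qpos': array([ 1.26857179e+00,  3.53511043e-01,  1.63392145e+00,  1.64713502e-05,
        1.15518890e+00, -2.45093602e-03]), 'qvel': array([ 0.00010688,  0.0013818 , -0.00265415,  0.00038633,  0.0007914 ,
        0.00025576]), 'joint_efforts': array([-1.11641828e-04, -6.05636072e+01, -3.42339492e+01,  1.49876955e-04,
        6.00187268e-03, -2.74315892e-05]), 'eef_pos': array([184.4927246 , 596.80545744, 238.7383126 ]), 'tcp_rot': array([-3.14056396e+00, -1.75836344e-05,  2.84181239e+00]), 'contact_force': array([-0.07720765,  0.01946459,  0.16991969]), 'wrist_torque': array([-0.04062457, -0.01310403, -0.02106143]), 'grasp_force': 0.0, 'opening': 0.9985531484636359} 8.0
```

View pics/top0.png

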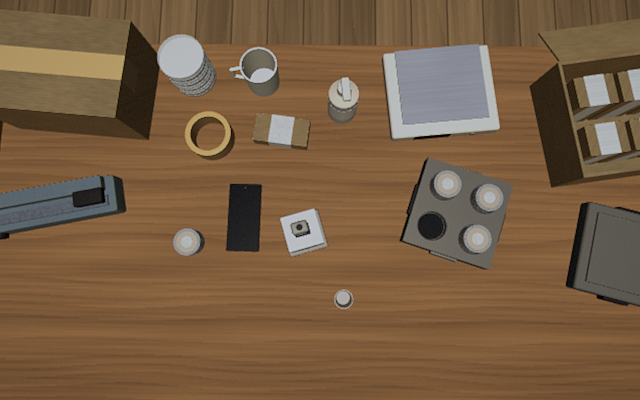

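View pics/side0.png

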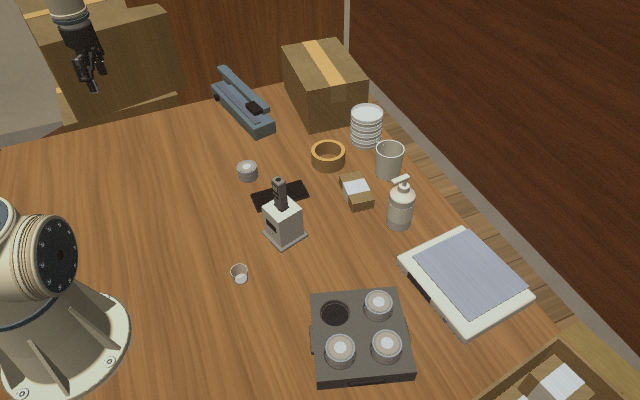

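The top view shows the loose tin at (187,241), the empty pocket at (432,226), the other tins' labels at (447,184), (489,198) and (477,239), and the dock and thermometer near (303,231). In the side view the tin is at (247,171) and the handle top at (279,180).

```bash
cat > m.py <<'E'
from h import *
ct,t=cv2.imread,None
T=cv2.imread('pics/top0.png');S=cv2.imread('pics/side0.png')
c=r.get_calibration('top');cs=r.get_calibration('side')
def blob(im,uv,w,lo,hi):
    u,v=uv;x0,y0=u-w,v-w;p=cv2.cvtColor(im[y0:v+w+1,x0:u+w+1],cv2.COLOR_BGR2HSV)
    m=cv2.inRange(p,lo,hi);n,l,s,ce=cv2.connectedComponentsWithStats(m)
    k=1+np.argmax(s[1:,4]);return ce[k]+[x0,y0],s[k],(l==k).astype(np.uint8),(x0,y0)
W=((0,0,185),(180,40,255))
for n,uv,z in(('tin',(187,241),40),('b',(447,184),66),('c',(489,198),66),('d',(477,239),66)):
    b=blob(T,uv,9,*W);print(n,b[0],b[1],onz(c,b[0],z).round(1))
b=blob(T,(432,226),18,(0,0,0),(180,255,38));print('pocket',b[0],b[1],onz(c,b[0],26).round(1))
b=blob(S,(247,165),12,*W);print('tin side',b[0],b[1],onz(cs,b[0],40).round(1))
for n,uv in(('b',(379,299)),('c',(387,343)),('d',(340,348))):
    b=blob(S,uv,10,*W);print(n,'side',b[0],onz(cs,b[0],66).round(1))
b=blob(S,(335,313),18,(0,0,0),(180,255,38));print('pocket side',b[0],b[1],onz(cs,b[0],26).round(1))
# dock top quad
b=blob(T,(303,231),30,(0,0,165),(180,45,255));h=cv2.convexHull(cv2.findContours(b[2],0,1)[0][0])
q=cv2.minAreaRect(h);bx=cv2.boxPoints(q)+b[3];P=np.array([onz(c,p,100) for p in bx]);print('dock',bx.round(1).tolist(),P.round(1).tolist(),P.mean(0))
a=cv2.resize(T[195:265,265:345],None,fx=5,fy=5,interpolation=2);d=cv2.resize(S[165:255,250:330],None,fx=4,fy=4,interpolation=2)
o=np.zeros((360,730,3),np.uint8);o[:350,:400]=a;o[:360,405:725]=d;cv2.imwrite('pics/z.png',o)
E
python3 m.py
```

```text
tin [186.28571429 237.92857143] [ 5  5  8  3 14] [495.  348.3  40. ]
b [445.89473684 185.73684211] [ 5  8  6  6 19] [ 608.3 -196.    66. ]
c [486.85714286 197.78571429] [ 5  7  6  5 14] [ 583.9 -280.2   66. ]
d [479.6 241.2] [ 9  8  6  6 15] [ 494.  -261.7   66. ]
pocket [430.09349593 225.68292683] [  4   6  25  25 492] [ 527.6 -171.4   26. ]
tin side [246.13157895 165.76315789] [ 7 10  9  6 38] [489.  350.2  40. ]
b side [378.29473684 301.22105263] [ 614.  -198.3   66. ]
c side [386.55932203 342.50847458] [ 585.9 -283.9   66. ]
d side [339.8220339  346.89830508] [ 500.8 -256.2   66. ]Traceback (most recent call last):
  File "m.py", line 16, in <module>
    b=blob(S,(335,313),18,(0,0,0),(180,255,38));print('pocket side',b[0],b[1],onz(cs,b[0],26).round(1))
  File "m.py", line 8, in blob
    k=1+np.argmax(s[1:,4]);return ce[k]+[x0,y0],s[k],(l==k).astype(np.uint8),(x0,y0)
        ~~~~~~~~~^^^^^^^^^
    return _wrapfunc(a, 'argmax', axis=axis, out=out, **kwds)
    return bound(*args, **kwds)
ValueError: attempt to get argmax of an empty sequence
```

```bash
sed -i "/pocket side/d" m.py; python3 m.py | tail -1
```

```text
dock [[279.5, 217.8], [313.9, 208.0], [323.5, 241.8], [289.2, 251.7]] [[534.5, 145.5, 100.0], [554.8, 77.6, 100.0], [488.1, 57.6, 100.0], [468.1, 124.9, 100.0]] [511.3834057  101.37469759 100.        ]
```

View pics/z.png

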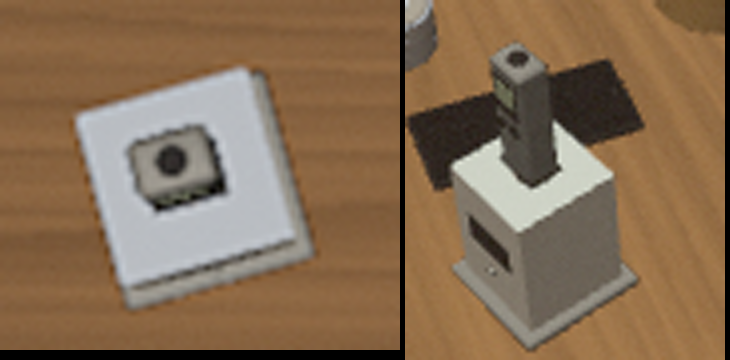

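The crop shows the handle's wide side parallel to the dock edge, with the thin side heading about 16.6° in world. I'll hover over the tin first, closing direction along the tray diagonal (heading about 30°).

Call:
carry_out([
  {"dp": [-60, -24, 15], "yaw": 10},
  {"dp": [-120, -48, 30], "yaw": 20},
  {"dp": [-180, -72, 45], "yaw": 30},
  {"dp": [-240, -96, 60], "yaw": 40},
  {"dp": [-300, -120, 75], "yaw": 42},
  {"dp": [-367, -147, 89], "yaw": 42},
  {"dp": [-367, -147, 89], "yaw": 42},
  {"dp": [-367, -147, 89], "yaw": 42},
  {"dp": [-367, -147, 89], "yaw": 42},
], fingers=1)

```text
clock: 1.27
eef_pos: [491.3, 348.6, 150.2]
tcp_rot: [-3.141, -0.0, 2.108]
contact_force: [-0.6, 0.1, 0.2]
opening: 0.998
grasp_force: 0.0
```

Run:
```python
from h import *
s=r.sense();print(s['eef_pos'],s['tcp_rot'],s['qpos'],s['clock'],s['contact_force'])
c,im=shot('wrist','w1.png')
print(proj(c,[[492,348,40],s['eef_pos']]))
```

```text
[491.32248268 348.5676077  150.21767312] [-3.14116903e+00 -3.10187052e-04  2.10840312e+00] [6.14358719e-01 4.14913879e-01 1.76014389e+00 4.15180955e-04
 9.66933518e-01 7.65160363e-02] 1.275 [-0.55827954  0.07858802  0.23339698]
[[313.44291253 197.95181565]
 [312.78903716 266.47537016]]
```

View pics/w1.png

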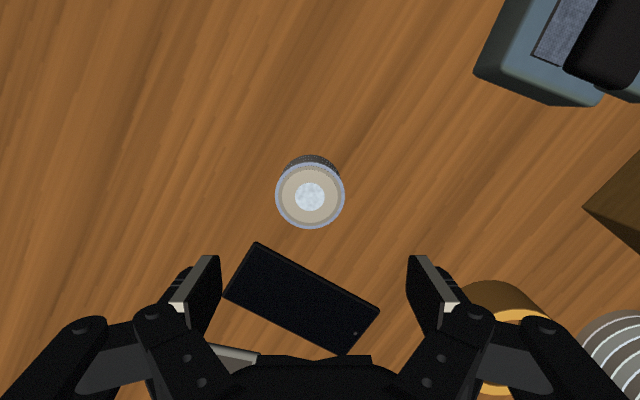

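The wrist view shows the tin's label at about (310,196), some 3 px off prediction.

```bash
cat >> h.py <<'E'
def label(im,uv,w=25):
    u,v=map(int,uv);p=cv2.cvtColor(im[v-w:v+w+1,u-w:u+w+1],cv2.COLOR_RGB2HSV)
    m=cv2.inRange(p,(85,8,160),(130,70,255));m=cv2.morphologyEx(m,cv2.MORPH_OPEN,np.ones((5,5)));n,l,s,ce=cv2.connectedComponentsWithStats(m)
    k=1+np.argmax(s[1:,4]);return ce[k]+[u-w,v-w],s[k]
def tool(dw):  # world delta -> tool dp
    R=__import__('scipy.spatial.transform').spatial.transform.Rotation.from_euler('xyz',r.sense()['tcp_rot']).as_matrix();return R.T@np.array(dw,float)
E
python3 - <<'E'
from h import *
c,im=shot('wrist');uv,s=label(im,(310,196));p=onz(c,uv,40);e=r.sense()['eef_pos'];print(uv,s,p,tool([*(p-e)[:2],0]))
E
```

```text
[309.20465116 196.75968992] [ 10  12  29  28 645] [488.40392358 347.4552546   40.        ] [-7.79056959e-02 -3.11148030e+00 -3.42553583e-04]
```

Call:
carry_out([
  {"dp": [0, -3, 40]},
  {"dp": [0, -3, 80]},
  {"dp": [0, -3, 105]},
  {"dp": [0, -3, 120]},
  {"dp": [0, -3, 126]},
  {"dp": [0, -3, 126]},
  {"dp": [0, -3, 126]},
])

```text
schema error: expected keys dp, yaw
```

Call:
carry_out([
  {"dp": [0, 0, 0]},
  {"dp": [0, 0, 0]},
  {"dp": [0, 0, 0]},
  {"dp": [0, 0, 0]},
  {"dp": [0, 0, 0]},
  {"dp": [0, 0, 0]},
  {"dp": [0, 0, 0]},
], fingers=-1, grip_force=30)

```text
schema error: expected keys dp, yaw
```

Call:
carry_out([
  {"dp": [0, 0, -15]},
  {"dp": [0, 0, -40]},
  {"dp": [0, 0, -80]},
  {"dp": [0, 0, -126]},
  {"dp": [0, 0, -126]},
  {"dp": [0, 0, -126]},
])

```text
schema error: expected keys dp, yaw
```

Run:
```python
from h import *
s=r.sense();print(s['eef_pos'],s['tcp_rot'],s['opening'],s['grasp_force'])
c,im=shot('wrist','w2.png')
e=s['eef_pos']; print(proj(c,[[*e[:2],e[2]+16]]))
```

```text
[491.03418326 349.11931981 150.50462526] [ 3.14148813e+00 -2.22370754e-04  2.10985348e+00] 0.9945414085707307 0.0
[[312.69003414 285.50524429]]
```

View pics/w2.png

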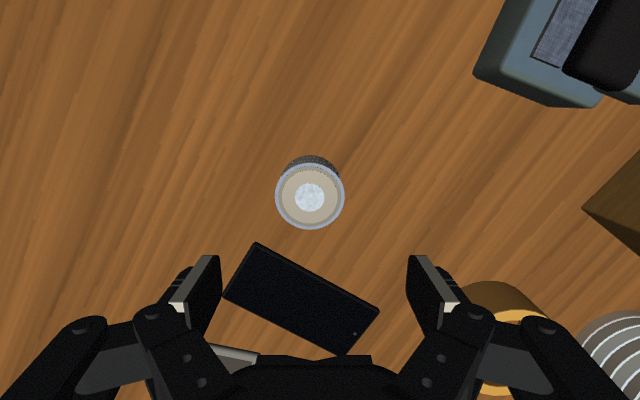

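Nothing moved because the rows need an explicit yaw; the picture is unchanged, with the tin at (310,196). I'll repeat the moves.

Call:
carry_out([
  {"dp": [0, -3, 40], "yaw": 0},
  {"dp": [0, -3, 80], "yaw": 0},
  {"dp": [0, -3, 105], "yaw": 0},
  {"dp": [0, -3, 120], "yaw": 0},
  {"dp": [0, -3, 126], "yaw": 0},
  {"dp": [0, -3, 126], "yaw": 0},
  {"dp": [0, -3, 126], "yaw": 0},
])

```text
clock: 2.3
eef_pos: [489.8, 347.2, 25.2]
tcp_rot: [3.14, -0.0, 2.109]
contact_force: [0.5, 0.7, -0.7]
opening: 1.001
grasp_force: 0.0
```

Call:
carry_out([
  {"dp": [0, 0, 0], "yaw": 0},
  {"dp": [0, 0, 0], "yaw": 0},
  {"dp": [0, 0, 0], "yaw": 0},
  {"dp": [0, 0, 0], "yaw": 0},
  {"dp": [0, 0, 0], "yaw": 0},
  {"dp": [0, 0, 0], "yaw": 0},
], fingers=-1, grip_force=30)

```text
clock: 3.05
eef_pos: [489.5, 346.9, 24.9]
tcp_rot: [3.141, -0.0, 2.109]
contact_force: [-1.3, -0.3, 6.6]
opening: 0.64
grasp_force: 31.5
```

Call:
carry_out([
  {"dp": [0, 0, -15], "yaw": 0},
  {"dp": [0, 0, -45], "yaw": 0},
  {"dp": [0, 0, -95], "yaw": 0},
  {"dp": [0, 0, -155], "yaw": 0},
  {"dp": [0, 0, -215], "yaw": 0},
  {"dp": [0, 0, -220], "yaw": 0},
  {"dp": [0, 0, -220], "yaw": 0},
])

```text
clock: 3.92
eef_pos: [489.0, 346.6, 244.8]
tcp_rot: [3.141, -0.0, 2.109]
contact_force: [-0.0, 0.1, -2.3]
opening: 0.635
grasp_force: 32.7
```

Call:
carry_out([
  {"dp": [-45, -23, -220], "yaw": 0},
  {"dp": [-95, -48, -220], "yaw": 0},
  {"dp": [-145, -74, -220], "yaw": 0},
  {"dp": [-195, -99, -220], "yaw": 0},
  {"dp": [-245, -125, -220], "yaw": 0},
  {"dp": [-295, -150, -220], "yaw": 0},
  {"dp": [-345, -176, -220], "yaw": 0},
  {"dp": [-395, -201, -220], "yaw": 0},
  {"dp": [-440, -224, -220], "yaw": 0},
  {"dp": [-463, -236, -220], "yaw": 0},
  {"dp": [-463, -236, -220], "yaw": 0},
])

```text
clock: 5.3
eef_pos: [523.1, -175.6, 461.4]
tcp_rot: [-3.138, -0.003, 2.104]
contact_force: [0.1, 1.2, -1.0]
opening: 0.64
grasp_force: 33.1
```

I carried the lift offset over by mistake, so the arm is high. That is harmless; I'll descend and look.

Call:
carry_out([
  {"dp": [0, 0, 60], "yaw": 0},
  {"dp": [0, 0, 120], "yaw": 0},
  {"dp": [0, 0, 180], "yaw": 0},
  {"dp": [0, 0, 230], "yaw": 0},
  {"dp": [0, 0, 260], "yaw": 0},
  {"dp": [0, 0, 260], "yaw": 0},
  {"dp": [0, 0, 260], "yaw": 0},
])

```text
clock: 6.18
eef_pos: [524.2, -171.4, 204.9]
tcp_rot: [3.141, 0.0, 2.109]
contact_force: [-0.3, -1.0, -1.0]
opening: 0.634
grasp_force: 33.1
```

Run:
```python
from h import *
s=r.sense();e=s['eef_pos'];print(e,s['tcp_rot'],s['opening'],s['grasp_force'])
c,im=shot('wrist','w3.png')
print(proj(c,[[*e[:2],e[2]+15],[*e[:2],e[2]-25],[524,-173,26],[611,-197,66],[585,-282,66],[497,-259,66]]).round(1))
```

```text
[ 524.1621403  -171.4180583   204.86963069] [3.14141603e+00 5.38844157e-05 2.10923889e+00] 0.633813634860653 33.09489159844816
[[312.6 284.1]
 [312.8 243.4]
 [312.1 177.8]
 [377.4 254.3]
 [308.7 307.4]
 [241.2 249.4]]
```

View pics/w3.png

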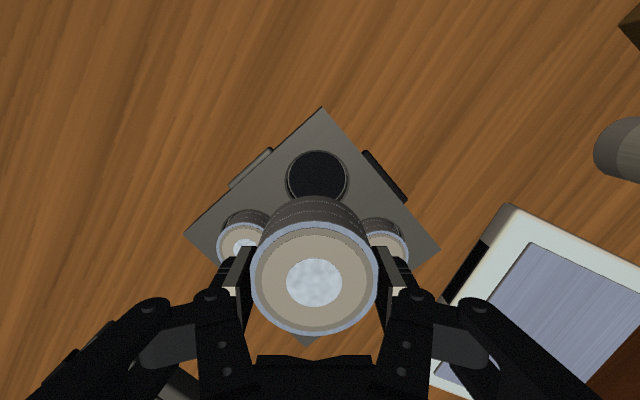

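The held tin's lid is centred at about (314,282) and the empty pocket at (317,178), partly hidden by the tin. I'll back off 40 mm for a clear look.

Call:
carry_out([
  {"dp": [-20, 0, 0], "yaw": 0},
  {"dp": [-40, 0, 0], "yaw": 0},
  {"dp": [-40, 0, 0], "yaw": 0},
  {"dp": [-40, 0, 0], "yaw": 0},
])

```text
clock: 6.72
eef_pos: [544.2, -206.4, 204.2]
tcp_rot: [-3.141, -0.0, 2.108]
contact_force: [-0.1, 0.3, -0.9]
opening: 0.639
grasp_force: 33.1
```

Run:
```python
from h import *
s=r.sense();e=s['eef_pos'];print(e)
c,im=shot('wrist','w4.png')
uv,st=label(im,(314,282),40);lab=onz(c,uv,e[2]+15.1);print('label',uv,st,lab-e)
g=proj(c,[[524,-173,26]])[0];print(g)
hsv=cv2.cvtColor(im,cv2.COLOR_RGB2HSV)[:,:,2]
u,v=map(int,g);w=50
for th in(30,38,46,54):
    m=(hsv[v-w:v+w,u-w:u+w]<th).astype(np.uint8);m=cv2.morphologyEx(m,cv2.MORPH_OPEN,np.ones((5,5)))
    n,l,q,ce=cv2.connectedComponentsWithStats(m)
    if n<2: continue
    k=1+np.argmax(q[1:,4]);cc=max(cv2.findContours((l==k).astype(np.uint8),0,1)[0],key=len)
    E=cv2.fitEllipse(cv2.convexHull(cc));ctr=np.array(E[0])+[u-w,v-w];print(th,q[k],ctr,np.round(E[1],1),onz(c,ctr,26).round(1),onz(c,ctr,40).round(1))
print(c['fx'],hsv[v-45:v+46:3,int(u)].tolist())
cv2.imwrite('pics/z2.png',cv2.resize(im[v-60:v+60,u-60:u+60,::-1],None,fx=4,fy=4))
```

```text
[ 544.17501416 -206.43317823  204.20209051]
label [313.54198113 282.13820755] [  12   16   56   49 2120] [-0.23146966  1.09523867 15.1       ]
[312.84304302 137.72274419]
30 [  28   22   57   58 2506] [317.66028214 137.68477631] [57.2 57.4] [ 528.  -170.6   26. ] [ 527.  -169.2   40. ]
38 [  27   22   58   58 2638] [317.61925507 137.79053879] [57.5 58. ] [ 528.  -170.7   26. ] [ 527.  -169.3   40. ]
46 [  27   22   58   59 2671] [317.56685638 137.89517975] [57.8 58.3] [ 528.  -170.8   26. ] [ 527.  -169.4   40. ]
54 [  27   22   58   59 2687] [317.58028793 137.82865524] [58.1 58.6] [ 528.  -170.7   26. ] [ 527.  -169.4   40. ]
318.3565965012048 [103, 104, 109, 109, 108, 61, 21, 28, 22, 23, 26, 28, 24, 23, 22, 25, 24, 23, 23, 26, 20, 27, 27, 27, 25, 63, 30, 80, 93, 91, 90]
```

View pics/z2.png

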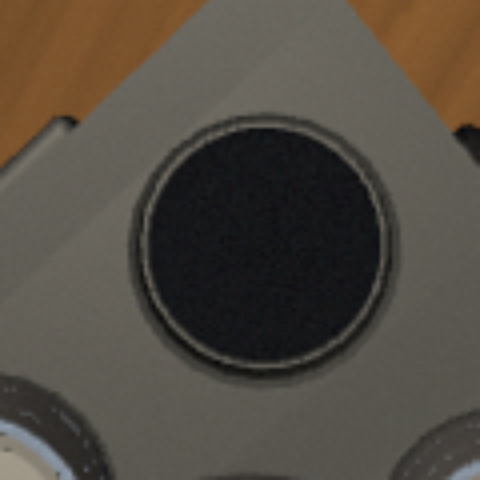

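The pocket floor disc is centred cleanly in the crop, at world (528, -170.7), so I'll move over it and go down.

Call:
carry_out([
  {"dp": [20, 2, 0], "yaw": 0},
  {"dp": [38, 4, 0], "yaw": 0},
  {"dp": [38, 4, 50], "yaw": 0},
  {"dp": [38, 4, 90], "yaw": 0},
  {"dp": [38, 4, 120], "yaw": 0},
  {"dp": [38, 4, 133], "yaw": 0},
  {"dp": [38, 4, 133], "yaw": 0},
  {"dp": [38, 4, 133], "yaw": 0},
])

```text
clock: 7.78
eef_pos: [529.0, -171.5, 72.5]
tcp_rot: [3.14, 0.001, 2.109]
contact_force: [0.9, -0.8, -1.3]
opening: 0.636
grasp_force: 33.1
```

Run:
```python
from h import *
s=r.sense();e=s['eef_pos'];print(e,s['contact_force'])
c,im=shot('wrist','w5.png')
print(proj(c,[[528,-170.7,40],[528,-170.7,26]]), tool([528.2-e[0],-171.8-e[1],0]))
```

```text
[ 529.02744109 -171.46374751   72.5206021 ] [ 0.94856787 -0.7878     -1.30934307]
[[311.8519692  235.62763838]
 [311.9252616  226.11052803]] [ 0.13538191 -0.88283297 -0.00147769]
```

View pics/w5.png

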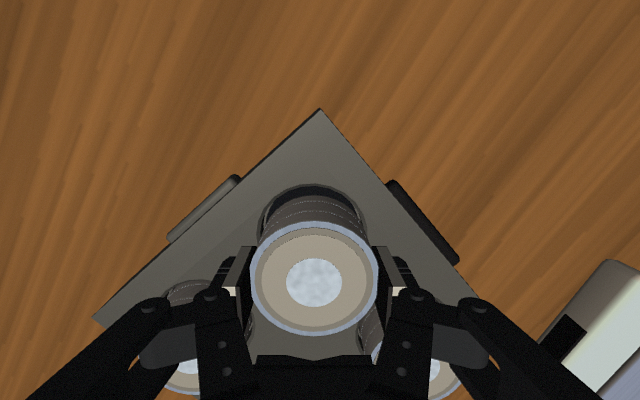

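The tin hangs just above the mouth (pocket edges at columns 261 and 366, lid centre 314), so it is centred. Lowering gently.

Call:
carry_out([
  {"dp": [0, -0.5, 4], "yaw": 0},
  {"dp": [0, -0.5, 8], "yaw": 0},
  {"dp": [0, -0.5, 11], "yaw": 0},
  {"dp": [0, -0.5, 13], "yaw": 0},
  {"dp": [0, -0.5, 13], "yaw": 0},
])

```text
clock: 8.45
eef_pos: [527.7, -171.6, 58.1]
tcp_rot: [-3.141, -0.0, 2.109]
contact_force: [-0.9, -0.2, -1.4]
opening: 0.638
grasp_force: 33.1
```

Call:
carry_out([
  {"dp": [0, 0, 3], "yaw": 0},
  {"dp": [0, 0, 5], "yaw": 0},
  {"dp": [0, 0, 7], "yaw": 0},
  {"dp": [0, 0, 7], "yaw": 0},
])

```text
clock: 8.95
eef_pos: [527.8, -171.7, 51.2]
tcp_rot: [-3.141, -0.0, 2.109]
contact_force: [0.0, 0.2, -1.1]
opening: 0.64
grasp_force: 33.1
```

Call:
carry_out([
  {"dp": [0, 0, 0.7], "yaw": 0},
  {"dp": [0, 0, 1.4], "yaw": 0},
  {"dp": [0, 0, 1.4], "yaw": 0},
  {"dp": [0, 0, 1.4], "yaw": 0},
])

```text
clock: 9.45
eef_pos: [527.9, -171.7, 50.9]
tcp_rot: [3.141, 0.0, 2.109]
contact_force: [-5.0, 0.6, 13.3]
opening: 0.637
grasp_force: 34.6
```

Call:
carry_out([
  {"dp": [0, 0, 0], "yaw": 0},
  {"dp": [0, 0, 0], "yaw": 0},
  {"dp": [0, 0, 0], "yaw": 0},
  {"dp": [0, 0, 0], "yaw": 0},
  {"dp": [0, 0, -20], "yaw": 0},
  {"dp": [0, 0, -60], "yaw": 0},
  {"dp": [0, 0, -120], "yaw": 0},
  {"dp": [-40, 0, -180], "yaw": 0},
  {"dp": [-40, 0, -180], "yaw": 0},
  {"dp": [-40, 0, -180], "yaw": 0},
], fingers=1)

```text
clock: 10.7
eef_pos: [548.2, -206.1, 229.7]
tcp_rot: [3.141, 0.0, 2.108]
contact_force: [0.2, 0.1, -0.8]
opening: 0.999
grasp_force: 0.0
```

Run:
```python
from h import *
s=r.sense();e=s['eef_pos'];print(e,s['contact_force'],s['tcp_rot'])
c,im=shot('wrist','w6.png')
g=proj(c,[[528,-171,66]])[0];print(g);uv,st=label(im,g,25);print(uv,st,onz(c,uv,66))
cs,ims=shot('side');g=proj(cs,[[528,-171,66]])[0];print('side',g)
u,v=map(int,g)
o=np.zeros((480,800,3),np.uint8);o[:400,:480]=im[:,80:560,::-1];o[:320,480:800]=cv2.resize(ims[v-20:v+60,u-30:u+50,::-1],None,fx=4,fy=4);cv2.imwrite('pics/z3.png',o)
```

```text
[ 548.17298135 -206.14140833  229.68838502] [ 0.15169984  0.13383008 -0.79778983] [3.14141376e+00 3.28039458e-05 2.10811691e+00]
[313.714497   137.98687037]
[313.70254403 137.07632094] [ 14  13  25  25 511] [ 527.56264735 -170.28736154   66.        ]
side [334.50033214 305.40659134]
```

View pics/z3.png

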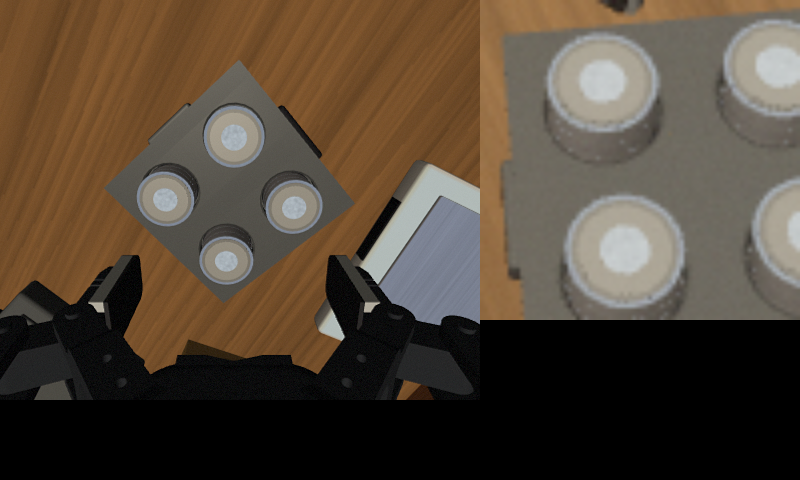

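The tin sits level and centred in the pocket and the others are unmoved (new label at crop (234,137), and at (603,80) in the side inset). Next I'll hover by the dock.

Call:
carry_out([
  {"dp": [25, 12, -40], "yaw": 2},
  {"dp": [75, 36, -80], "yaw": 7},
  {"dp": [125, 60, -90], "yaw": 14.2},
  {"dp": [175, 83, -90], "yaw": 14.2},
  {"dp": [220, 105, -90], "yaw": 14.2},
  {"dp": [244, 116, -90], "yaw": 14.2},
  {"dp": [244, 116, -90], "yaw": 14.2},
  {"dp": [244, 116, -90], "yaw": 14.2},
])

```text
clock: 11.8
eef_pos: [522.3, 62.6, 318.7]
tcp_rot: [-3.139, -0.0, 1.862]
contact_force: [-0.3, 0.7, 0.8]
opening: 1.001
grasp_force: 0.0
```

Run:
```python
from h import *
s=r.sense();e=s['eef_pos'];print(e,s['tcp_rot'])
c,im=shot('wrist','w7.png')
print(proj(c,[[511.4,101.4,190],[511.4,101.4,100]]))
hsv=cv2.cvtColor(im,cv2.COLOR_RGB2HSV)
m=cv2.inRange(hsv,(0,0,150),(180,45,255));m=cv2.morphologyEx(m,cv2.MORPH_CLOSE,np.ones((7,7)))
for k in cv2.findContours(m,0,1)[0]:
    if cv2.contourArea(k)>1500:
        q=cv2.minAreaRect(k);print(np.round(q[0],1),np.round(q[1],1),round(q[2],1),onz(c,q[0],100).round(1))
g=proj(c,[[511.4,101.4,190]])[0].astype(int);p=im[g[1]-70:g[1]+90,g[0]-90:g[0]+90,::-1]
cv2.imwrite('pics/z4.png',cv2.resize(p,None,fx=3,fy=3,interpolation=2));print('crop origin',g-[90,70])
```

```text
[522.3133624   62.63232194 318.72053975] [-3.13948005e+00 -2.51497772e-06  1.86153385e+00]
[[314.12972236 143.67253598]
 [314.11277758 132.09316424]]
[521.2 275.1] [69.3 52.3] 62.2 [812.2   6.1 100. ]
[492.3 137.9] [47.9 41.6] 26.6 [700.7 151.5 100. ]
[314.5 131. ] [65. 64.] -0.0 [511.5 102.6 100. ]
crop origin [224  73]
```

View pics/z4.png

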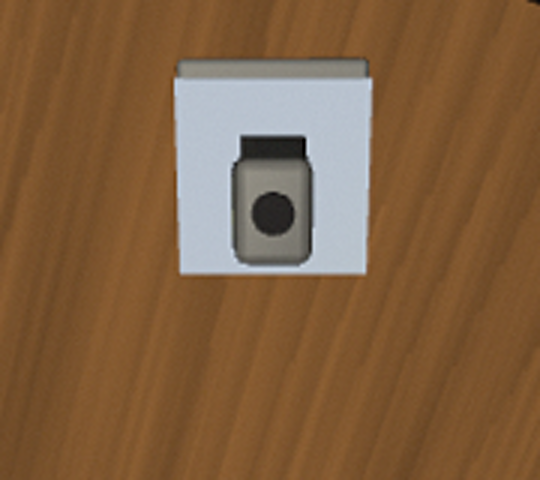

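The handle top's dark dot is at full-frame (315,144), square to the jaws and right where predicted. Moving over it, down, and gripping.

Call:
carry_out([
  {"dp": [20, 0.4, 0], "yaw": 0},
  {"dp": [40, 0.8, 0], "yaw": 0},
  {"dp": [40, 0.8, 20], "yaw": 0},
  {"dp": [40, 0.8, 70], "yaw": 0},
  {"dp": [40, 0.8, 120], "yaw": 0},
  {"dp": [40, 0.8, 160], "yaw": 0},
  {"dp": [40, 0.8, 178], "yaw": 0},
  {"dp": [40, 0.8, 180], "yaw": 0},
  {"dp": [40, 0.8, 180], "yaw": 0},
])

```text
clock: 12.98
eef_pos: [512.7, 101.0, 140.4]
tcp_rot: [3.141, 0.0, 1.86]
contact_force: [0.1, -0.3, -0.7]
opening: 1.002
grasp_force: 0.0
```

Call:
carry_out([
  {"dp": [0, 0, 0], "yaw": 0},
  {"dp": [0, 0, 0], "yaw": 0},
  {"dp": [0, 0, 0], "yaw": 0},
  {"dp": [0, 0, 0], "yaw": 0},
  {"dp": [0, 0, 0], "yaw": 0},
  {"dp": [0, 0, 0], "yaw": 0},
  {"dp": [0, 0, 0], "yaw": 0},
  {"dp": [0, 0, 0], "yaw": 0},
], fingers=-1, grip_force=40)

```text
clock: 13.98
eef_pos: [512.4, 101.6, 140.2]
tcp_rot: [3.141, 0.0, 1.861]
contact_force: [-0.8, -0.3, 5.5]
opening: 0.253
grasp_force: 42.5
```

Call:
carry_out([
  {"dp": [0, 0, -10], "yaw": 0},
  {"dp": [0, 0, -30], "yaw": 0},
  {"dp": [0, 0, -60], "yaw": 0},
  {"dp": [0, 0, -95], "yaw": 0},
  {"dp": [0, 0, -125], "yaw": 0},
  {"dp": [0, 0, -140], "yaw": 0},
  {"dp": [0, 0, -140], "yaw": 0},
  {"dp": [0, 0, -140], "yaw": 0},
])

```text
clock: 14.98
eef_pos: [511.5, 101.4, 278.6]
tcp_rot: [-3.14, -0.0, 1.861]
contact_force: [0.6, 0.4, -0.8]
opening: 0.251
grasp_force: 41.7
```

Run:
```python
from h import *
s=r.sense();e=s['eef_pos'];print(e,s['tcp_rot'],s['opening'],s['grasp_force'],tool([527.7-e[0],-171.5-e[1],0]))
```

```text
[511.5208735  101.38105411 278.60881424] [-3.13962299e+00 -2.15176003e-04  1.86092490e+00] 0.2508862173364725 41.725863218307495 [-2.66105009e+02 -6.25616010e+01  6.59661721e-02]
```

Call:
carry_out([
  {"dp": [-20, -5, 0], "yaw": 0},
  {"dp": [-55, -13, 0], "yaw": 0},
  {"dp": [-100, -24, 0], "yaw": 0},
  {"dp": [-145, -34, 0], "yaw": 0},
  {"dp": [-190, -45, 0], "yaw": 0},
  {"dp": [-230, -54, 0], "yaw": 0},
  {"dp": [-255, -60, 0], "yaw": 0},
  {"dp": [-266, -62.5, 0], "yaw": 0},
  {"dp": [-266, -62.5, 30], "yaw": 0},
  {"dp": [-266, -62.5, 60], "yaw": 0},
  {"dp": [-266, -62.5, 60], "yaw": 0},
  {"dp": [-266, -62.5, 60], "yaw": 0},
])

```text
clock: 16.48
eef_pos: [528.9, -171.0, 220.5]
tcp_rot: [3.141, 0.0, 1.861]
contact_force: [0.3, -0.8, -0.4]
opening: 0.253
grasp_force: 41.7
```

Run:
```python
from h import *
s=r.sense();e=s['eef_pos'];print(e,s['tcp_rot'],s['contact_force'],s['opening'])
c,im=shot('wrist','w8.png');cs,ims=shot('side','s8.png');ct,imt=shot('top','t8.png')
tip=[*e[:2],e[2]-130.2];L=[527.7,-171,66]
for n,k in(('w',c),('s',cs),('t',ct)):print(n,proj(k,[tip,[*e[:2],e[2]-80],[*e[:2],e[2]+51],L]).round(1).tolist())
g=proj(c,[L])[0].astype(int);h=proj(cs,[[*e[:2],110]])[0].astype(int)
o=np.zeros((600,800,3),np.uint8);a=im[max(g[1]-60,0):,g[0]-70:g[0]+70,::-1][:200];o[:a.shape[0]*3,:420]=cv2.resize(a,None,fx=3,fy=3,interpolation=2)
b=ims[h[1]-60:h[1]+60,h[0]-38:h[0]+38,::-1];o[:600,420:800]=cv2.resize(b,None,fx=5,fy=5,interpolation=2);cv2.imwrite('pics/z5.png',o);print(g-[70,60],h-[38,60])
```

```text
[ 528.87649944 -170.96942658  220.53381126] [3.14125119e+00 1.40632666e-04 1.86140333e+00] [ 0.32658461 -0.79502182 -0.37815241] 0.2527005448676369
w [[313.0, 190.2], [312.9, 209.8], [312.5, 347.1], [311.8, 182.6]]
s [[334.9, 298.8], [335.0, 284.8], [335.1, 241.7], [334.4, 305.5]]
t [[438.0, 222.8], [445.2, 220.7], [469.2, 213.9], [434.8, 224.3]]
[241 122] [296 233]
```

Run:
```python
from h import *
im=cv2.imread('pics/w8.png');h=cv2.cvtColor(im,cv2.COLOR_BGR2HSV)
print('cols',list(range(270,360,3)))
for v in range(146,300,6):print(v,' '.join('%3d/%-3d'%(h[v,u,2],h[v,u,1]) for u in range(282,346,3)))
```

```text
cols [270, 273, 276, 279, 282, 285, 288, 291, 294, 297, 300, 303, 306, 309, 312, 315, 318, 321, 324, 327, 330, 333, 336, 339, 342, 345, 348, 351, 354, 357]
146 108/31  108/28  104/32  106/26  107/31  108/28  108/33  102/33   76/23   55/32   53/19   55/32   66/27   97/32  104/25  103/32  100/26  103/30  100/26  101/28  101/30  101/28 
152 106/29  105/27  105/29  103/30   60/30  112/25   76/17   85/9    77/7   103/17  101/18   88/14   72/11   52/39   59/17   53/34   63/24   99/31  102/33  104/27  100/31  100/26 
158 105/34  105/29   53/19   87/6   122/25  165/40  144/2   149/36  144/30  150/34  145/30  151/37  145/33  145/37  144/14  163/41  106/26   75/10   76/34   99/28  102/28   99/23 
164 107/26   55/32  140/31  165/37  149/38  173/35  174/37  172/36  174/37  171/36  173/34  170/36  171/36  170/35  170/36  161/35  143/37  158/36  126/32   81/25   98/31   96/27 
170  67/23  162/41  148/29  152/35  171/34  173/37  170/35  173/37  173/32  177/4   189/13  175/10  169/33  169/35  170/36  168/32  167/35  146/33  139/6   168/38   67/34   95/24 
176  81/9   155/31  144/34  170/36  172/36  
[... 3034 characters left out ...]
   44/23   45/28   37/7    42/30   42/18   41/25   39/20   38/27   37/34   39/26   38/13   38/27   37/14   39/33   38/20   34/8    34/23   33/23   23/0    12/64 
284  45/23   44/35   42/30   45/23   40/32   42/36   40/19   39/7    37/21   42/30   37/14   37/48   34/23   40/26   38/27   37/21   37/21   38/34   38/13   33/31   28/9    43/30 
290  10/102  43/12   46/11   42/18   42/18   44/35   42/36   42/30   42/30   39/20   36/7    41/25   37/21   37/7    39/20   38/13   38/27   36/42   36/14   32/24   32/32   50/31 
296  13/39   45/28   43/24   40/26   43/24   40/26   39/26   38/27   39/20   39/13   39/26   39/26   40/19   40/13   37/14   38/27   37/34   38/20   37/34   32/8    29/18   33/39
```

Label centre is about (312,182) and the tip about (313,189), both as predicted. Descending to just above contact, shifted 1 mm in y.

Call:
carry_out([
  {"dp": [0, -1, 8], "yaw": 0},
  {"dp": [0, -1, 15], "yaw": 0},
  {"dp": [0, -1, 20], "yaw": 0},
  {"dp": [0, -1, 21], "yaw": 0},
  {"dp": [0, -1, 21], "yaw": 0},
  {"dp": [0, -1, 21], "yaw": 0},
  {"dp": [0, -1, 21], "yaw": 0},
])

```text
clock: 17.5
eef_pos: [527.6, -171.6, 199.1]
tcp_rot: [3.141, 0.0, 1.861]
contact_force: [-0.4, 0.2, -0.7]
opening: 0.252
grasp_force: 41.7
```

```bash
cat > f.py <<'E'
from h import *
F=[];Z=[]
for i in range(8):
    c,im=shot('wrist');s=r.sense();F.append(s['contact_force']);Z.append(s['eef_pos'])
F=np.array(F);Z=np.array(Z);print('F',F.mean(0).round(2),F.std(0).round(2),'Z',Z.mean(0).round(2),Z.std(0).round(2),s['tcp_rot'],s['clock'])
h=cv2.cvtColor(im,cv2.COLOR_RGB2HSV);g=proj(c,[[527.7,-170.8,66]])[0];e=Z.mean(0);t=proj(c,[[*e[:2],e[2]-130.2]])[0]
u,v=int(t[0]),int(t[1]);m=(h[v-30:v+20,u-25:u+26,1]>90)&(h[v-30:v+20,u-25:u+26,2]>60);ys,xs=np.nonzero(m)
print('label',g.round(1),'tip pred',t.round(1),'red',m.sum(),xs.mean()+u-25,ys.min()+v-30,ys.max()+v-30,'cols',xs.min()+u-25,xs.max()+u-25)
E
python3 f.py
```

```text
F [-0.04  0.18 -1.25] [0.27 0.46 0.45] Z [ 527.52 -171.57  198.96] [0.04 0.01 0.05] [3.14158800e+00 7.45017195e-06 1.86088482e+00] 17.9
label [313.5 188.5] tip pred [313.  190.2] red 40 312.8 185 191 cols 308 318
```

Call:
carry_out([
  {"dp": [0, 0, 1], "yaw": 0},
  {"dp": [0, 0, 2], "yaw": 0},
  {"dp": [0, 0, 3], "yaw": 0},
  {"dp": [0, 0, 4], "yaw": 0},
  {"dp": [0, 0, 4.8], "yaw": 0},
  {"dp": [0, 0, 4.8], "yaw": 0},
  {"dp": [0, 0, 4.8], "yaw": 0},
])

```text
clock: 18.77
eef_pos: [527.5, -171.6, 194.2]
tcp_rot: [3.142, 0.0, 1.861]
contact_force: [-0.6, -0.1, 1.4]
opening: 0.252
grasp_force: 42.0
```

```bash
python3 f.py
```

```text
F [-0.79  0.07  0.89] [0.51 0.3  0.54] Z [ 527.48 -171.57  194.12] [0.01 0.01 0.02] [-3.14156126e+00 -1.32347109e-05  1.86094148e+00] 19.175
label [313.5 190.1] tip pred [313.  190.2] red 35 312.45714285714286 186 191 cols 307 318
```

The spring force is about 2.1 N, so it is in about 2.2 mm, in line with geometry. 2.8 mm more.

Call:
carry_out([
  {"dp": [0, 0, 0.8], "yaw": 0},
  {"dp": [0, 0, 1.6], "yaw": 0},
  {"dp": [0, 0, 2.4], "yaw": 0},
  {"dp": [0, 0, 2.8], "yaw": 0},
  {"dp": [0, 0, 2.8], "yaw": 0},
  {"dp": [0, 0, 2.8], "yaw": 0},
  {"dp": [0, 0, 2.8], "yaw": 0},
])

```text
clock: 20.05
eef_pos: [527.5, -171.6, 191.3]
tcp_rot: [3.142, 0.0, 1.861]
contact_force: [-0.4, -0.3, 2.3]
opening: 0.253
grasp_force: 42.2
```

```bash
python3 f.py
```

```text
F [-0.61  0.13  2.61] [0.36 0.52 0.39] Z [ 527.49 -171.57  191.3 ] [0.01 0.01 0.01] [3.14157206e+00 2.29830586e-05 1.86094129e+00] 20.45
label [313.5 191. ] tip pred [313.  190.1] red 30 312.5 187 191 cols 308 317
```

```bash
python3 -c "
from rig import r
print(r.sign_off())"
```

```text
the job is handed in; nothing more can be done
None
```

The tin is seated and released in the empty pocket. The thermometer is held upright on its label with the spring about half-way in (5–6 mm by force and height), and the job was handed in at about 20 s.

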